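Stack the developing reels on the drying stand

ROBOT

A 6-joint arm with a two-finger parallel gripper is mounted at the origin on the work surface. World frame = base frame: x ahead of the robot, y to its left, z up, the work surface at z = 0. Lengths are in mm, angles in degrees, forces in N, time in s.
With the tool pointing down it reaches from about 400 to 925 mm from the base axis. Payload 12.5 kg.
Tool frame: the origin (TCP) lies midway between the tips of the shut fingers; the grasp point (between the pads) lies 19 mm behind it; x points along the fingers, y is the direction in which the jaws open and shut, and the axes are right-handed (so a half turn about x gives the same grasp; the last joint's range is limited). The gripper opens to 95 mm and grips with 3 to 60 N. Pads are 20 mm wide; open, the fingers measure 119 mm over their backs; the gripper's body (75 mm by 180 mm) begins 59 mm behind the grasp point.
Start: joints at [63.965, 28.126, 89.318, -0, 62.55, -6.05], TCP at [213.591, 587.389, 214.661] pointing down, gripper open.
Joint ranges: [-177.58, 177.58], [-47.91, 125.51], [2.72, 160], [-65.01, 245.01], [3.68, 167.84], [-153.87, 153.87]. Speed limits (degrees/s): [127.2, 127.2, 159.86, 180, 180, 180].

INTERFACE

Orientations are given as [roll, pitch, yaw] about the fixed x, y, z axes, in that order (R = Rz(yaw) Ry(pitch) Rx(roll)).
In Python, from plant import manip, capture, calibration, job, models gives the robot as it stands.
- The arm moves only by the tool play_rows, never from a script. Its argument "increments" is a list of rows, each a list of 3 entries, a list of its own where there are three numbers: the turn, a rotation vector about the tool's x, y, z as a fraction of full scale, then the shift along the tool's x, y, z as a fraction of full scale, then the closure, from 0 (fully open) to 1 (shut). In form: [[[rx, ry, rz], [tx, ty, tz], fingers], ...]. A call has 1 to 12 rows; each row is the pose to reach, as a shift and turn from the pose commanded when the call began, along the tool's axes at that moment, turning the shorter way round; what a row does not reach only later rows make up. Full scale, the value 1, is 400 mm for a shift and 360 degrees for a turn. A row lasts 1/10 s, in which the tool goes at most 50 mm and 8.59 degrees, less where a joint would pass 70% of its speed; a pose out of reach is approached as far as the arm can. A call with a number of a shift or a turn outside -1 to 1 is refused whole. A call with a gripper value outside its range is refused whole. The fingers move at their own pace and stop on an object; "force" is the grip in N (left out, the last holds). Time passes only in rows, so rows that repeat a pose let the fingers close. It gives the time, the measured TCP pose, the force and the opening at its end, in the units of the state.
- manip.get_state(): the state, without advancing time (a new reading comes with each control period).
- capture(name): name is "scene" or "top"; returns (picture, depth): 480x640x3 uint8, blue, green, red; 480x640 float32, mm along the optical axis (not along the pixel's ray), 0 where there is no reading.
- calibration(name): a dict with "camera_matrix" (3x3 intrinsics, pixels), "rvec" (rotation vector, rad) and "tvec" (3), from world to camera coordinates, as OpenCV has them. Camera axes: x right, y down, z forward; pixel columns grow to the right and rows downward; lengths in mm; the calibration is good to about 2 mm. A picture is of the moment at which its call begins. calibration takes no time and is no camera call.
- job.hand_in(): hands the job in, once; it reports no verdict.
Trained networks look in the newest picture that a camera, given by its name, has taken for a name from the list of things; names that differ only in an ending like _2 or _b are one class to them, and where a whole thing is asked for, a point or a joint stands for the part that bears it (a point fixed in the world has none). Each returns a list of dicts, best first, with "conf" (0 to 1); they miss things now and then, are a little off and sometimes report something else, mostly with a low value. They report only what shows in the picture. A call takes as long as a camera call. They do not tell look-alikes from the thing itself.
- models.spot_in(query, camera): "pixel" ([column, row] in pixels, amid what is visible of it).
- models.trace(query, camera): "region" (480x640 bool, what is visible of it) and "pixel" ([column, row] in pixels, amid what is visible of it).
- models.tip_of(query, camera): "pixel" ([column, row] in pixels: a listed point, or the origin of a listed thing).
The state is a dict: "t": time; "joints": joint angles; "joint_vel": joint speeds; "tau": joint torques, N m; "eef_pos": TCP position; "tool_rot": TCP orientation; "ft_force": force on the tool from outside, world axes, zero at the start; "torque": the same for the moment, N m; "gripper_width": opening from 0.0 (shut) to 1.0 (fully open).
Only numpy, scipy, OpenCV 4.12 (cv2) and the standard library are available. Lean on these libraries where they do the work, as an engineer would, in place of code of your own. Each camera call takes 0.05 s, during which the arm holds its last target.

TASK

Stack the washed developing reels to dry on the round grey stand, one at a time from the bottom up: first the wide reel, on it the medium reel, on that the small reel, and last the solid keeper cap on top. Each must sit upright and fully down over the collar of the one below. Leave everything else on the counter where it is.

Things in the scene. Friction and masses are not known exactly. Their poses are not given: they have to be found in the camera images.
- reel_wide: wide (largest) steel developing reel, upright: two open wire flanges 90 mm in diameter, 62 mm from underside to top of upper flange; hub 42 mm wide. On top, in the middle, a steel collar 24 mm wide, 20 mm high (top 6 mm tapering to 17 mm): grip there. In the underside a central blind hole 29 mm wide, 22 mm deep, fits over such a collar. 220 g. Origin: centre of underside; z up along the axis; round, yaw is free
- reel_medium: medium steel developing reel, upright: two open wire flanges 76 mm in diameter, 42 mm from underside to top of upper flange; hub 42 mm wide. On top, in the middle, a steel collar 24 mm wide, 20 mm high (top 6 mm tapering to 17 mm): grip there. In the underside a central blind hole 29 mm wide, 22 mm deep, fits over such a collar. 150 g. Origin: centre of underside; z up along the axis; round, yaw is free
- reel_small: small steel developing reel, upright: two open wire flanges 60 mm in diameter, 27 mm from underside to top of upper flange; hub 42 mm wide. On top, in the middle, a steel collar 24 mm wide, 20 mm high (top 6 mm tapering to 17 mm): grip there. In the underside a central blind hole 29 mm wide, 22 mm deep, fits over such a collar. 100 g. Origin: centre of underside; z up along the axis; round, yaw is free
- cap: keeper cap: a solid, closed steel drum, 56 mm in diameter, 26 mm high, with a round black knob 20 mm wide and 20 mm high on top in the middle: grip there (knob top 46 mm above underside). In the underside a central blind hole 29 mm wide, 21 mm deep, fits over a reel's collar. 130 g. Origin: centre of underside; z up along the axis; round, yaw is free
- stand: drying stand, fixed: flat grey disc 96 mm in diameter, 12 mm thick, with a steel collar 24 mm wide, 20 mm high (top 6 mm tapering to 17 mm) in the middle (top 32 mm above counter). Origin: centre of underside, at counter height; z up. Heights above the counter of the seated undersides: wide reel 12, medium 74, small 116, cap 143 mm (knob top then 189 mm)
- timer: bystander: squat red timer dial, 80 mm in diameter, 38 mm high, loose. Origin: centre of the underside
- canister: bystander: small upright film canister, black with a grey lid, 33 mm in diameter, 51 mm high, loose and light. Origin: centre of the underside
- filter: bystander: amber glass safelight filter disc lying flat, 74 mm in diameter, 13 mm thick, loose. Origin: centre of the underside
- magnifier: bystander: chrome focusing magnifier, a round foot 60 mm in diameter carrying an eyepiece on a pillar, 82 mm high, loose. Origin: centre of the underside
- tank: bystander: empty open steel developing tank, 92 mm in diameter, 100 mm high, loose. Origin: centre of the underside
Not all that is in view belongs to the job. What is shaped like the reel_small but orange or yellow is not meant.

How it is judged:
By the outcome, as a careful person would: the job done as asked, in the order asked, and still so for the second after the job is handed in, with the robot touching nothing.
It also fails if it takes over 104 s, if anything falls off the work surface, if the arm or the gripper's body presses on something with over 40 N, if the wrist force passes 120 N, or if a joint passes its speed limit or range.

## Working session

There is one attempt and no reset: what is moved stays moved. The work goes in short steps, Python scripts to look and compute and a tool call to move; the robot and the scene stay as the last step left them, time stands still between calls to the robot, and variables do not carry over. Pictures are saved under pics/ and viewed, and the job is handed in when it is done.

Besides the shell and the picture viewer there is one more tool, called after ">>>" by a JSON object that holds its "op" and its "data". play_rows: Moves the arm, as the interface text tells. Shift numbers are shares of 400 mm and turn numbers shares of 360 degrees, none past 1 either way. Its arguments: {"type":"object","properties":{"increments":{"type":"array","items":{"type":"array"}},"force":{"type":"number"}},"required":["increments"]}

```bash
mkdir -p pics
cat > h.py <<'E'
import numpy as np, cv2
from plant import manip, capture, calibration, job, models
def cal(n):
    c=calibration(n); K=np.array(c["camera_matrix"],float); R=cv2.Rodrigues(np.array(c["rvec"],float))[0]; t=np.array(c["tvec"],float).ravel()
    return K,R,t
def cloud(n,depth):
    K,R,t=cal(n); v,u=np.mgrid[0:480,0:640]
    p=np.stack([(u-K[0,2])/K[0,0]*depth,(v-K[1,2])/K[1,1]*depth,depth],-1)
    return (p-t)@R
def proj(n,P):
    K,R,t=cal(n); p=np.asarray(P,float)@R.T+t; q=p@K.T; return q[...,:2]/q[...,2:]
E
python3 - <<'E'
from h import *
for n in("scene","top"):
    im,d=capture(n); cv2.imwrite(f"pics/{n}0.png",im); np.save(f"{n}0.npy",d); P=cloud(n,d)
    K,R,t=cal(n); print(n,"cam at",(-R.T@t).round(),(d>0).mean())
    for q in["reel_wide","reel_medium","reel_small","cap","stand","timer","canister","filter","magnifier","tank"]:
        for r in models.spot_in(q,n)[:3]:
            u,v=np.round(r["pixel"]).astype(int); print(q,round(r["conf"],2),(u,v),P[v,u].round(0))
s=manip.get_state(); print({k:np.round(v,3) for k,v in s.items()})
E
```

```text
scene cam at [1043. -571.  663.] 0.9959928385416666
reel_wide 0.64 (np.int64(326), np.int64(209)) [477. -26.  62.]
reel_medium 0.59 (np.int64(458), np.int64(200)) [629. 240.  42.]
reel_small 0.94 (np.int64(384), np.int64(169)) [420. 226.  28.]
reel_small 0.91 (np.int64(352), np.int64(178)) [395. 138.  27.]
reel_small 0.82 (np.int64(385), np.int64(152)) [353. 306.  16.]
cap 0.9 (np.int64(220), np.int64(262)) [ 431. -266.   25.]
stand 0.65 (np.int64(297), np.int64(302)) [ 603. -213.   15.]
stand 0.53 (np.int64(143), np.int64(318)) [ 454. -442.   18.]
timer 0.85 (np.int64(396), np.int64(253)) [644.  11.  29.]
filter 0.72 (np.int64(398), np.int64(205)) [530. 154.  14.]
magnifier 0.62 (np.int64(391), np.int64(303)) [715. -81.   9.]
tank 0.97 (np.int64(141), np.int64(317)) [ 452. -444.   20.]
top cam at [ 321.  -63. 1300.] 0.9959309895833334
reel_wide 0.95 (np.int64(287), np.int64(274)) [449.  -0.  82.]
reel_medium 0.63 (np.int64(160), np.int64(202)) [607. 266.  55.]
reel_medium 0.61 (np.int64(329), np.int64(150)) [707. -89.  78.]
reel_small 0.94 (np.int64(216), np.int64(306)) [389. 148.  
[... 338 characters left out ...]
45), np.int64(239)) [ 524. -120.   50.]
filter 0.81 (np.int64(208), np.int64(249)) [513. 172.  10.]
magnifier 0.82 (np.int64(324), np.int64(151)) [711. -79.  59.]
tank 0.84 (np.int64(512), np.int64(252)) [ 498. -478.    4.]
{'t': np.float64(1.1), 'joints': array([63.967, 28.126, 89.32 ,  0.   , 62.551, -6.05 ]), 'joint_vel': array([ 0.003,  0.03 , -0.014,  0.007, -0.026,  0.076]), 'tau': array([-2.0000e-03, -6.1249e+01, -2.5841e+01,  6.9000e-02,  4.5000e-02,
       -0.0000e+00]), 'eef_pos': array([213.562, 587.382, 214.656]), 'tool_rot': array([90.258, 89.997, 70.275]), 'ft_force': array([ 0.01 ,  0.922, -0.637]), 'torque': array([ 0.018, -0.015, -0.006]), 'gripper_width': np.float64(0.998)}
```

View pics/top0.png

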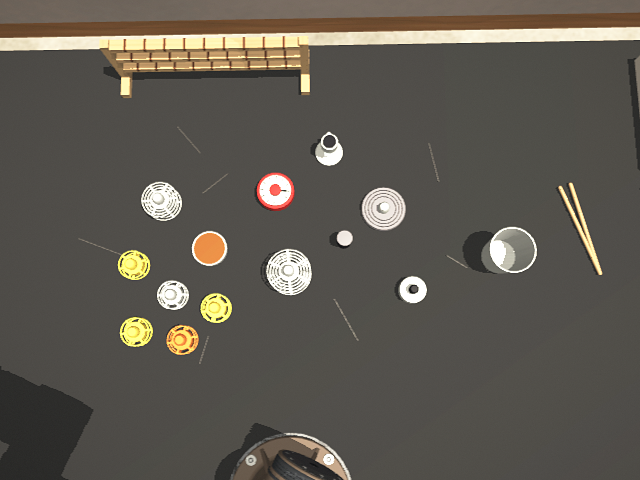

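View pics/scene0.png

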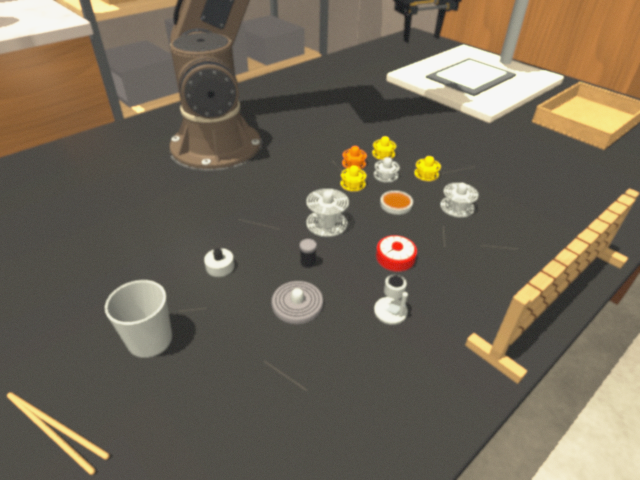

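```bash
cat >> h.py <<'E'
from scipy.optimize import least_squares
def discfit(n,d,xy,z0,z1,rad=50,ztop=None):
    """centroid of points in height band near xy, iterating"""
    P=cloud(n,d).reshape(-1,3); P=P[(d>0).ravel()]
    m=(P[:,2]>z0)&(P[:,2]<z1)&(np.hypot(P[:,0]-xy[0],P[:,1]-xy[1])<rad)
    Q=P[m]
    return Q
def minc(Q):
    (x,y),r=cv2.minEnclosingCircle(Q[:,:2].astype(np.float32)); return np.round([x,y,r],1)
E
python3 - <<'E'
from h import *
L={"wide":((449,0),62,82,45),"med":((607,266),42,62,38),"small":((409,236),27,47,30),"cap":((425,-257),26,46,28),"stand":((592,-202),12,32,48),
"timer":((628,32),38,38,40),"canister":((524,-120),51,51,17),"filter":((513,172),13,13,37),"magn":((711,-80),82,82,30)}
for n in("scene","top"):
    d=np.load(f"{n}0.npy")
    for k,(xy,zf,zt,r) in L.items():
        Q=discfit(n,d,xy,zt-4,zt+6,28 if zt!=zf else 45)
        F=discfit(n,d,xy,zf-4,zf+5,r+12)
        print(n,k,"top",len(Q),Q.mean(0).round(1) if len(Q) else"",minc(Q) if len(Q) else "","| flange",len(F),minc(F) if len(F) else "",F[:,2].mean().round(1) if len(F) else "")
E
```

```text
scene wide top 53 [458.2  -5.6  81.4] [457.4  -5.2  11. ] | flange 627 [455.4  -5.6  48.3] 61.9
scene med top 48 [616.1 266.6  61.4] [615.3 268.1  10.5] | flange 390 [614.5 269.3  40. ] 42.1
scene small top 36 [415.5 239.5  46.4] [415.4 239.6  10.2] | flange 176 [412.7 243.   33. ] 27.0
scene cap top 57 [ 420.  -262.4   45.2] [ 418.8 -262.6   10.2] | flange 357 [ 418.7 -262.8   28.3] 26.3
scene stand top 84 [ 596.6 -208.6   31.5] [ 595.7 -207.9   11.4] | flange 1450 [ 595.8 -207.8   48.4] 12.3
scene timer top 100 [635.   23.   37.8] [625.8  23.7  21. ] | flange 100 [625.8  23.7  21. ] 37.8
scene canister top 163 [ 526.7 -121.5   51.3] [ 524.7 -120.2   17.7] | flange 163 [ 524.7 -120.2   17.7] 51.3
scene filter top 503 [514.2 166.1  12.4] [511.8 167.   39.2] | flange 503 [511.8 167.   39.2] 12.4
scene magn top 246 [724.6 -93.7  81.3] [723.3 -92.5  18.3] | flange 246 [723.3 -92.5  18.3] 81.3
top wide top 84 [457.8  -1.2  81.6] [457.8  -1.3  11.3] | flange 744 [458.5  -1.2  45. ] 62.1
top med top 72 [615.7 271.3  62.4] [616.  271.7  11.1] | flange 552 [616.  272.7  38.7] 42.4
top small top 79 [416.  245.7  46.8] [415.9 245.3  11. ] | flange 320 [415.2 245.7  30.4] 27.3
top cap top 60 [ 420.  -258.1   45.9] [ 420.  -258.3    9.5] | flange 431 [ 419.6 -258.3   28.2] 25.8
top stand top 72 [ 595.7 -203.3   31.6] [ 594.6 -203.7   11.8] | flange 1275 [ 592.1 -204.7   52. ] 12.2
top timer top 181 [633.5  27.5  37.2] [630.2  27.4  35.8] | flange 180 [630.2  27.4  35.8] 37.2
top canister top 180 [ 526.4 -117.2   51.2] [ 526.9 -117.1   16.4] | flange 179 [ 526.9 -117.1   16.4] 51.2
top filter top 827 [514.5 170.5  12.9] [514.8 170.6  37.2] | flange 821 [514.8 170.6  37.2] 12.8
top magn top 207 [723.9 -88.4  81.9] [723.8 -88.4  18. ] | flange 205 [723.8 -88.4  18. ] 81.8
```

```bash
cat >> h.py <<'E'
from scipy.spatial.transform import Rotation as Ro
RT=np.array([[0,1,0],[0,0,-1],[-1,0,0]],float) # cols: tool x=-z, y=+x, z=-y
def goal(p,Rg=None,s=None):
    s=s or manip.get_state(); R=Ro.from_euler("xyz",s["tool_rot"],degrees=True).as_matrix()
    sh=R.T@(np.array(p)-s["eef_pos"])/400
    rv=np.zeros(3) if Rg is None else Ro.from_matrix(R.T@Rg).as_rotvec()/(2*np.pi)
    return rv.round(4),sh.round(4)
E
python3 - <<'E'
from h import *
s=manip.get_state(); R=Ro.from_euler("xyz",s["tool_rot"],degrees=True).as_matrix(); print(R.round(3))
for sg in(1,-1):
    G=RT.copy(); G[:,1:]*=sg
    print(sg,goal([457.8,-3.3,200],G))
    print(R.T)
E
```

```text
[[ 0.     0.342  0.94 ]
 [ 0.     0.94  -0.342]
 [-1.     0.    -0.   ]]
1 (array([ 0.1945, -0.    , -0.    ]), array([ 0.0366, -1.1791,  1.0785]))
[[ 1.83707431e-05  5.12359337e-05 -9.99999999e-01]
 [ 3.41749884e-01  9.39790942e-01  5.44292658e-05]
 [ 9.39790943e-01 -3.41749884e-01 -2.45216381e-07]]
-1 (array([-0.3055,  0.    , -0.    ]), array([ 0.0366, -1.1791,  1.0785]))
[[ 1.83707431e-05  5.12359337e-05 -9.99999999e-01]
 [ 3.41749884e-01  9.39790942e-01  5.44292658e-05]
 [ 9.39790943e-01 -3.41749884e-01 -2.45216381e-07]]
```

>>> {"op": "play_rows", "data": {"increments": [[[0.02,0,0],[0,-0.06,0.055],0],[[0.04,0,0],[0,-0.12,0.11],0],[[0.06,0,0],[0,-0.18,0.165],0],[[0.08,0,0],[0,-0.24,0.22],0],[[0.1,0,0],[0,-0.3,0.275],0.2],[[0.12,0,0],[0,-0.36,0.33],0.4],[[0.14,0,0],[0,-0.42,0.385],0.4],[[0.16,0,0],[0,-0.48,0.44],0.4],[[0.18,0,0],[0,-0.54,0.495],0.4],[[0.1945,0,0],[0,-0.6,0.55],0.4],[[0.1945,0,0],[0,-0.6,0.55],0.4]]}}

```text
t: 2.2
eef_pos: [339.2, 284.4, 214.9]
tool_rot: [70.0, 90.0, -20.3]
ft_force: [0.0, 0.8, -0.3]
gripper_width: 0.601
```

Run:
```python
from h import *
print(goal([457.8,-3.3,110],RT),goal([457.8,-3.3,64],RT)); s=manip.get_state(); print(s["t"],s["joints"].round(1),s["eef_pos"].round(1),s["gripper_width"])
```

```text
(array([-0.0009,  0.    , -0.0001]), array([0.2624, 0.3005, 0.7174])) (array([-0.0009,  0.    , -0.0001]), array([0.3774, 0.3004, 0.7174]))
2.2 [ 31.4  13.3 113.6  -0.   53.1  31.8] [339.2 284.4 214.9] 0.6014221971076185
```

>>> {"op": "play_rows", "data": {"increments": [[[-0.0009,0,0],[0.02,0.03,0.07],0.4],[[-0.0009,0,0],[0.05,0.075,0.18],0.4],[[-0.0009,0,0],[0.09,0.12,0.29],0.4],[[-0.0009,0,0],[0.13,0.165,0.4],0.4],[[-0.0009,0,0],[0.17,0.21,0.5],0.4],[[-0.0009,0,0],[0.2,0.25,0.6],0.4],[[-0.0009,0,0],[0.24,0.285,0.68],0.4],[[-0.0009,0,0],[0.2624,0.3005,0.7174],0.4],[[-0.0009,0,0],[0.2624,0.3005,0.7174],0.4],[[-0.0009,0,0],[0.2624,0.3005,0.7174],0.4]]}}

```text
t: 3.2
eef_pos: [458.3, 0.2, 109.7]
tool_rot: [-120.2, 90.0, 150.1]
ft_force: [-0.6, 0.4, -0.6]
gripper_width: 0.603
```

Run:
```python
from h import *
print(goal([457.8,-3.3,64],RT)); s=manip.get_state(); print(s["t"],s["joints"].round(1),s["eef_pos"].round(1))
for n in("scene","top"):
    im,d=capture(n); cv2.imwrite(f"pics/{n}1.png",im)
```

```text
(array([ 0.0009, -0.    ,  0.0001]), array([ 0.1142, -0.0013,  0.0088]))
3.2 [ -8.2  23.8 118.6   0.   37.6  -8.6] [4.583e+02 2.000e-01 1.097e+02]
```

View pics/scene1.png

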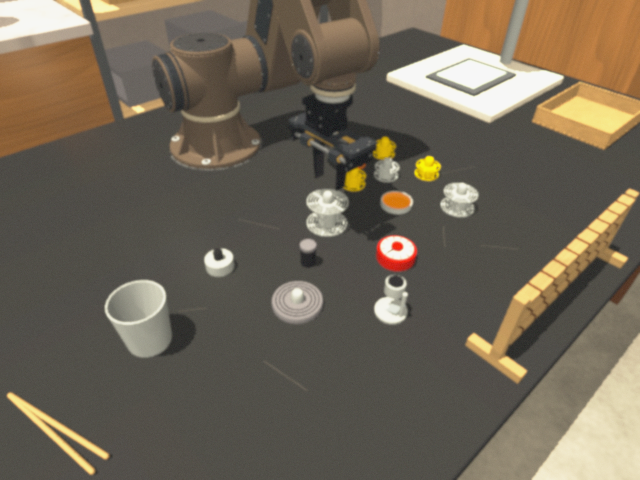

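Run:
```python
from h import *
print(goal([457.8,-3.3,64],RT)); s=manip.get_state(); print(s["t"],s["joint_vel"].round(2),s["eef_pos"].round(2))
```

```text
(array([ 0.0011, -0.    , -0.0001]), array([ 0.1154, -0.0015,  0.0101]))
3.3 [ 0.25 -0.29  0.02 -0.15 -0.24 -0.11] [458.34   0.73 110.15]
```

>>> {"op": "play_rows", "data": {"increments": [[[0.001,0,0],[0.01,-0.0015,0.0101],0.4],[[0.001,0,0],[0.04,-0.0015,0.0101],0.4],[[0.001,0,0],[0.07,-0.0015,0.0101],0.4],[[0.001,0,0],[0.095,-0.0015,0.0101],0.4],[[0.001,0,0],[0.11,-0.0015,0.0101],0.4],[[0.001,0,0],[0.1154,-0.0015,0.0101],0.4],[[0.001,0,0],[0.1154,-0.0015,0.0101],0.4],[[0.001,0,0],[0.1154,-0.0015,0.0101],0.4]]}}

```text
t: 4.1
eef_pos: [458.1, -4.3, 63.8]
tool_rot: [92.9, 90.0, 2.9]
ft_force: [0.4, 0.2, -0.1]
gripper_width: 0.596
```

>>> {"op": "play_rows", "data": {"force": 40, "increments": [[[0,0,0],[0,0,0],0.6],[[0,0,0],[0,0,0],0.7],[[0,0,0],[0,0,0],0.8],[[0,0,0],[0,0,0],0.9],[[0,0,0],[0,0,0],1],[[0,0,0],[0,0,0],1],[[0,0,0],[0,0,0],1]]}}

```text
t: 4.8
eef_pos: [457.9, -4.4, 63.5]
tool_rot: [-145.3, 90.0, 124.6]
ft_force: [0.0, 0.5, 1.7]
gripper_width: 0.242
```

>>> {"op": "play_rows", "data": {"increments": [[[0,0,0],[-0.01,0,0],1],[[0,0,0],[-0.03,0,0],1],[[0,0,0],[-0.06,0,0],1],[[0,0,0],[-0.1,0,0],1],[[0,0,0],[-0.14,0,0],1],[[0,0,0],[-0.17,0,0],1],[[0,0,0],[-0.19,0,0],1],[[0,0,0],[-0.2,0,0],1],[[0,0,0],[-0.2,0,0],1],[[0,0,0],[-0.2,0,0],1]]}}

```text
t: 5.8
eef_pos: [457.7, -4.3, 143.2]
tool_rot: [-107.7, 90.0, 162.3]
ft_force: [-0.1, -0.4, -3.4]
gripper_width: 0.239
```

Run:
```python
from h import *
s=manip.get_state(); print(s["t"],s["ft_force"],s["eef_pos"].round(2))
im,d=capture("scene"); cv2.imwrite("pics/scene2.png",im)
print(goal([595.9,-207.1,143],RT))
```

```text
5.8 [-0.07288002 -0.40680941 -3.41444428] [457.73  -4.33 143.19]
(array([-0.0001, -0.    ,  0.0001]), array([-3.000e-04,  3.460e-01,  5.067e-01]))
```

View pics/scene2.png

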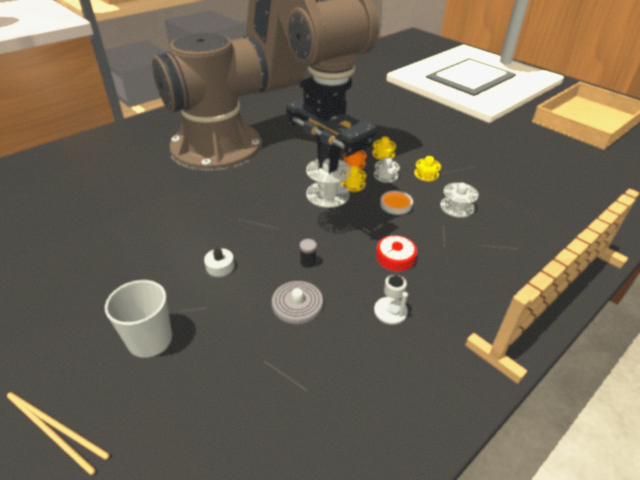

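The wide reel is held upright at about (327,180). Moving it over the stand at (297,302).

>>> {"op": "play_rows", "data": {"increments": [[[0,0,0],[0,0.01,0.015],1],[[0,0,0],[0,0.035,0.05],1],[[0,0,0],[0,0.075,0.11],1],[[0,0,0],[0,0.12,0.175],1],[[0,0,0],[0,0.165,0.24],1],[[0,0,0],[0,0.21,0.305],1],[[0,0,0],[0,0.25,0.365],1],[[0,0,0],[0,0.29,0.42],1],[[0,0,0],[0,0.32,0.465],1],[[0,0,0],[0,0.338,0.495],1],[[0,0,0],[0,0.346,0.5067],1],[[0,0,0],[0,0.346,0.5067],1]]}}

```text
t: 7.05
eef_pos: [596.1, -207.7, 143.1]
tool_rot: [-123.7, 90.0, 146.2]
ft_force: [-1.4, 1.6, -2.6]
gripper_width: 0.238
```

Run:
```python
from h import *
for n in("scene","top"):
    im,d=capture(n); cv2.imwrite(f"pics/{n}3.png",im)
    b=143.3-63.5
    F=discfit(n,d,(596,-206),b+58,b+67,52); print(n,len(F),minc(F),F.mean(0).round(1))
    F=discfit(n,d,(596,-206),b-4,b+5,52); print(n,'low',len(F),minc(F),F.mean(0).round(1))
s=manip.get_state(); print(s["t"],s["ft_force"],s["eef_pos"].round(2),goal([595.9,-207.1,75.6],RT))
```

```text
scene 830 [ 595.6 -209.    45.5] [ 604.6 -219.3  141.3]
scene low 652 [ 594.9 -208.    45.8] [ 606.5 -217.9   82.2]
top 0 [0. 0. 0.] [nan nan nan]
top low 0 [0. 0. 0.] [nan nan nan]
7.15 [ 0.74751436 -0.57853882 -2.87978875] [ 595.75 -206.63  143.36] (array([-0.0001, -0.0001,  0.0001]), array([0.1694, 0.0005, 0.0013]))<stdin>:5: RuntimeWarning: Mean of empty slice.
  ret = um.true_divide(
<stdin>:6: RuntimeWarning: Mean of empty slice.
```

View pics/scene3.png

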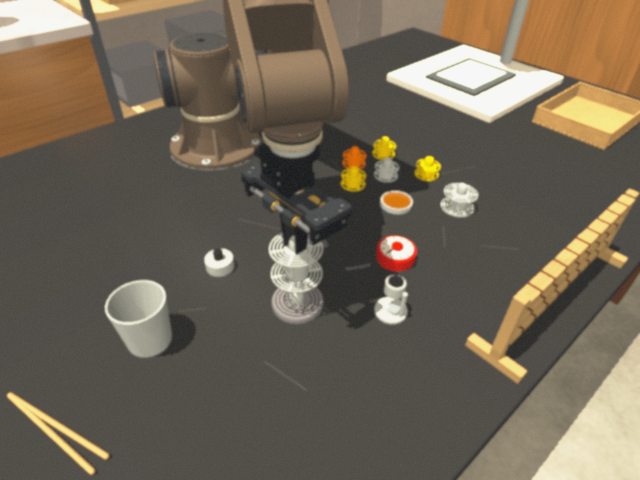

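>>> {"op": "play_rows", "data": {"increments": [[[0,0,0],[0.015,0.0005,0],1],[[0,0,0],[0.045,0.0005,0],1],[[0,0,0],[0.075,0.0005,0],1],[[0,0,0],[0.1,0.0005,0],1],[[0,0,0],[0.115,0.0005,0],1],[[0,0,0],[0.125,0.0005,0],1],[[0,0,0],[0.135,0.0005,0],1],[[0,0,0],[0.145,0.0005,0],1],[[0,0,0],[0.155,0.0005,0],1],[[0,0,0],[0.162,0.0005,0],1],[[0,0,0],[0.168,0.0005,0],1],[[0,0,0],[0.168,0.0005,0],1]]}}

```text
t: 8.35
eef_pos: [596.3, -207.1, 76.0]
tool_rot: [-130.5, 90.0, 139.4]
ft_force: [0.4, 0.6, -2.1]
gripper_width: 0.241
```

>>> {"op": "play_rows", "data": {"increments": [[[0,0,0],[0.0013,0,0],1],[[0,0,0],[0.0013,0,0],1],[[0,0,0],[0.0013,0,0],0.7],[[0,0,0],[0.0013,0,0],0.4],[[0,0,0],[0.0013,0,0],0.4],[[0,0,0],[0.0013,0,0],0.4],[[0,0,0],[-0.02,0,0],0.4],[[0,0,0],[-0.06,0,0],0.4],[[0,0,0],[-0.13,0,0],0.4],[[0,0,0],[-0.21,0,0],0.4],[[0,0,0],[-0.26,0,0],0.4],[[0,0,0],[-0.26,0,0],0.4]]}}

```text
t: 9.55
eef_pos: [597.4, -207.6, 184.0]
tool_rot: [66.1, 89.7, -24.0]
ft_force: [0.3, -0.5, -0.5]
gripper_width: 0.598
```

Run:
```python
from h import *
im,d=capture("scene"); cv2.imwrite("pics/scene4.png",im)
F=discfit("scene",d,(596,-206),70,80,52); print(len(F),minc(F),F.mean(0).round(1))
F=discfit("scene",d,(596,-206),88,98,30); print(len(F),minc(F),F.mean(0).round(1))
s=manip.get_state(); print(s["t"],s["eef_pos"].round(2),goal([616,269.5,100],RT))
```

```text
1071 [ 595.  -207.4   45.9] [ 597.7 -209.3   74. ]
108 [ 596.1 -208.3   11.9] [ 597.6 -209.    92.7]
9.6 [ 596.78 -207.29  181.96] (array([-0.0001,  0.0002, -0.0004]), array([ 0.2037,  0.0467, -1.1922]))
```

View pics/scene4.png

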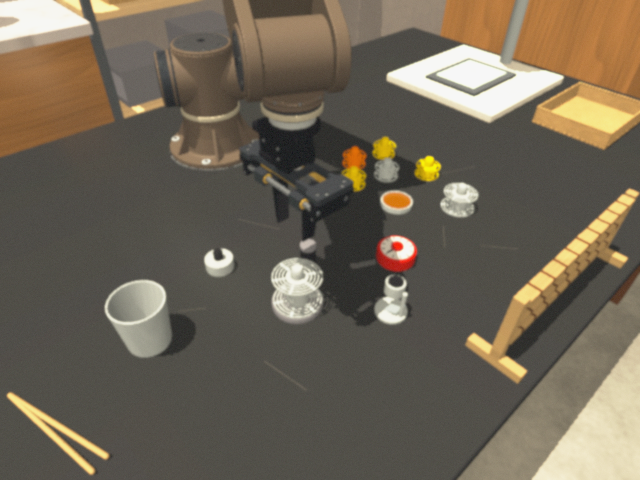

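>>> {"op": "play_rows", "data": {"increments": [[[0,0,0],[0,0.005,-0.05],0.4],[[0,0,0],[0,0.01,-0.15],0.4],[[0,0,0],[0,0.015,-0.26],0.4],[[0,0,0],[0,0.02,-0.37],0.4],[[0,0,0],[0,0.025,-0.48],0.4],[[0,0,0],[0,0.03,-0.59],0.4],[[0,0,0],[0,0.035,-0.7],0.4],[[0,0,0],[0,0.04,-0.8],0.4],[[0,0,0],[0,0.045,-0.88],0.4],[[0,0,0],[0,0.0467,-0.93],0.4],[[0,0,0],[0,0.0467,-0.93],0.4],[[0,0,0],[0,0.0467,-0.93],0.4]]}}

```text
t: 10.8
eef_pos: [614.9, 164.8, 179.3]
tool_rot: [-76.4, 89.9, -166.4]
ft_force: [0.4, 0.2, 0.0]
gripper_width: 0.598
```

Run:
```python
from h import *
s=manip.get_state(); print(s["t"],s["eef_pos"].round(2),s["joint_vel"].round(1),goal([616,268.4,75],RT),goal([616,268.4,43.5],RT))
```

```text
10.8 [614.87 164.77 179.34] [-1.4 -0.6  0.1 -0.   0.1 -0.2] (array([0.    , 0.0001, 0.0002]), array([ 0.2608,  0.0033, -0.2592])) (array([0.    , 0.0001, 0.0002]), array([ 0.3395,  0.0034, -0.2592]))
```

>>> {"op": "play_rows", "data": {"increments": [[[0,0,0],[0.02,0.003,-0.06],0.4],[[0,0,0],[0.06,0.003,-0.13],0.4],[[0,0,0],[0.1,0.003,-0.19],0.4],[[0,0,0],[0.15,0.003,-0.23],0.4],[[0,0,0],[0.2,0.003,-0.255],0.4],[[0,0,0],[0.24,0.003,-0.2592],0.4],[[0,0,0],[0.2608,0.003,-0.2592],0.4],[[0,0,0],[0.2608,0.003,-0.2592],0.4],[[0,0,0],[0.2608,0.003,-0.2592],0.4],[[0,0,0],[0.2608,0.003,-0.2592],0.4]]}}

```text
t: 11.8
eef_pos: [617.2, 268.1, 77.1]
tool_rot: [108.4, 89.9, 18.3]
ft_force: [-0.7, -0.4, -0.2]
gripper_width: 0.605
```

Run:
```python
from h import *
im,d=capture("scene"); cv2.imwrite("pics/scene5.png",im)
s=manip.get_state(); print(s["t"],s["eef_pos"].round(2),s["joint_vel"].round(1),goal([616,268.4,43.5],RT))
```

```text
11.85 [617.09 268.26  77.03] [ 0.2  0.1  0.1 -0.1 -0.1  0.1] (array([-0.0002, -0.0001, -0.0002]), array([ 0.0838, -0.0028, -0.0003]))
```

View pics/scene5.png

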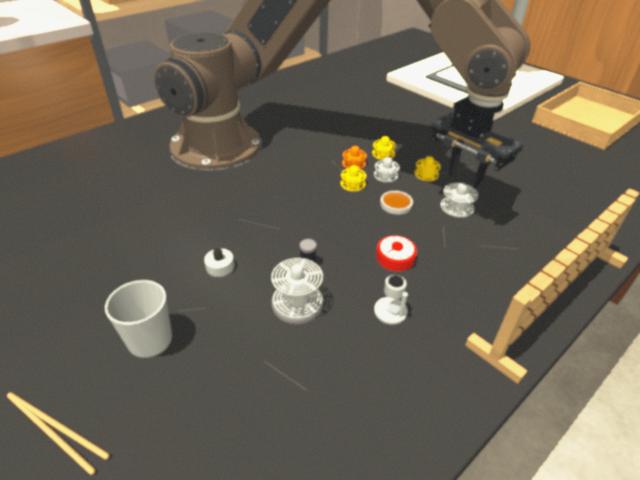

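>>> {"op": "play_rows", "data": {"increments": [[[0,0,0],[0.02,-0.0028,0],0.4],[[0,0,0],[0.05,-0.0028,0],0.4],[[0,0,0],[0.075,-0.0028,0],0.4],[[0,0,0],[0.0838,-0.0028,0],0.4],[[0,0,0],[0.0838,-0.0028,0],0.4],[[0,0,0],[0.0838,-0.0028,0],0.6],[[0,0,0],[0.0838,-0.0028,0],0.7],[[0,0,0],[0.0838,-0.0028,0],0.8],[[0,0,0],[0.0838,-0.0028,0],0.9],[[0,0,0],[0.0838,-0.0028,0],1],[[0,0,0],[0.0838,-0.0028,0],1],[[0,0,0],[0.0838,-0.0028,0],1]]}}

```text
t: 13.05
eef_pos: [615.6, 268.6, 42.4]
tool_rot: [125.3, 90.0, 35.3]
ft_force: [1.3, 0.7, 3.4]
gripper_width: 0.243
```

>>> {"op": "play_rows", "data": {"increments": [[[0,0,0],[-0.01,0,0],1],[[0,0,0],[-0.04,0,0],1],[[0,0,0],[-0.09,0,0],1],[[0,0,0],[-0.15,0,0],1],[[0,0,0],[-0.21,0,0],1],[[0,0,0],[-0.26,0,0],1],[[0,0,0],[-0.29,0,0],1],[[0,0,0],[-0.3,0,0],1],[[0,0,0],[-0.3,0,0],1],[[0,0,0],[-0.3,0,0],1]]}}

```text
t: 14.05
eef_pos: [615.1, 268.4, 161.5]
tool_rot: [-74.4, 89.9, -164.5]
ft_force: [0.6, -0.1, -1.4]
gripper_width: 0.238
```

Run:
```python
from h import *
im,d=capture("scene"); cv2.imwrite("pics/scene6.png",im)
s=manip.get_state(); print(s["t"],s["eef_pos"].round(2),s["joint_vel"].round(1),goal([596,-207.1,160],RT))
```

```text
14.1 [615.09 268.38 161.38] [-0.1  0.1 -0.2 -0.1  0.1  0. ] (array([-0.0001,  0.0001,  0.0003]), array([ 0.0041, -0.0469,  1.1887]))
```

View pics/scene6.png

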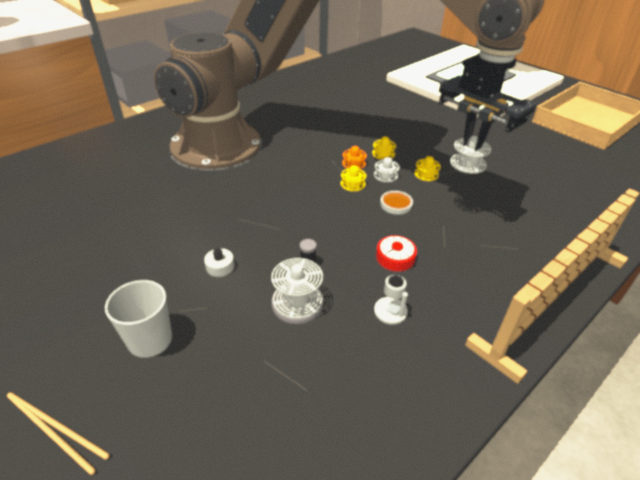

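>>> {"op": "play_rows", "data": {"increments": [[[0,0,0],[0,-0.002,0.03],1],[[0,0,0],[0,-0.006,0.1],1],[[0,0,0],[0,-0.01,0.19],1],[[0,0,0],[0,-0.014,0.28],1],[[0,0,0],[0,-0.018,0.37],1],[[0,0,0],[0,-0.022,0.46],1],[[0,0,0],[0,-0.026,0.55],1],[[0,0,0],[0,-0.03,0.64],1],[[0,0,0],[0,-0.034,0.73],1],[[0,0,0],[0,-0.038,0.81],1],[[0,0,0],[0,-0.042,0.88],1],[[0,0,0],[0,-0.0469,0.93],1]]}}

```text
t: 15.3
eef_pos: [595.7, -105.9, 161.9]
tool_rot: [-95.8, 90.0, 174.0]
ft_force: [0.6, 0.6, -1.4]
gripper_width: 0.241
```

>>> {"op": "play_rows", "data": {"increments": [[[0,0,0],[0,0,0.05],1],[[0,0,0],[0,0,0.1],1],[[0,0,0],[0,0,0.15],1],[[0,0,0],[0,0,0.2],1],[[0,0,0],[0,0,0.235],1],[[0,0,0],[0,0,0.255],1],[[0,0,0],[0,0,0.2587],1],[[0,0,0],[0,0,0.2587],1],[[0,0,0],[0,0,0.2587],1],[[0,0,0],[0,0,0.2587],1]]}}

```text
t: 16.3
eef_pos: [596.5, -206.3, 162.5]
tool_rot: [153.1, 90.0, 63.1]
ft_force: [0.1, -0.3, -1.6]
gripper_width: 0.241
```

Run:
```python
from h import *
im,d=capture("scene"); cv2.imwrite("pics/scene7.png",im)
s=manip.get_state(); z=s["eef_pos"][2]-42.4
for dz in (0,42):
    F=discfit("scene",d,(596,-206),z+dz-5,z+dz+4,45); print(len(F),minc(F),F.mean(0).round(1))
F=discfit("scene",d,(596,-206),70,80,52); print("wide",len(F),minc(F))
print(s["t"],s["eef_pos"].round(2),s["joint_vel"].round(1),goal([596,-207.1,116.8],RT))
```

```text
344 [ 595.4 -205.7   38.4] [ 607.5 -216.9  122.6]
611 [ 595.3 -206.4   38.8] [ 604.5 -215.3  162.1]
wide 853 [ 595.5 -207.7   46.2]
16.35 [ 596.46 -206.33  162.54] [-0.2  0.1 -0.  -0.1  0.   0. ] (array([ 0., -0., -0.]), array([ 0.1143, -0.0012,  0.0019]))
```

View pics/scene7.png

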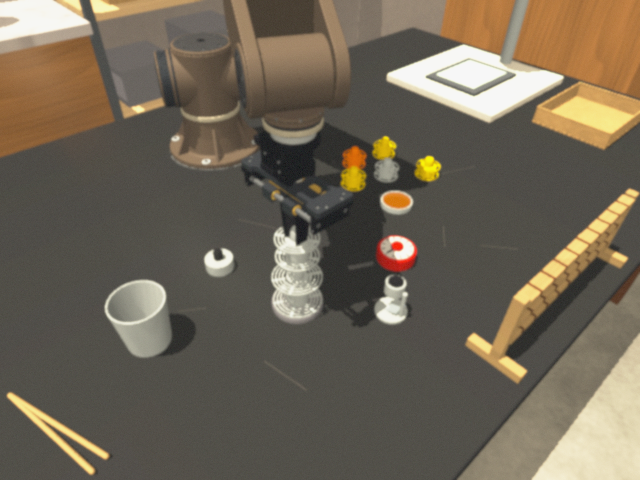

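>>> {"op": "play_rows", "data": {"increments": [[[0,0,0],[0.01,0,0.0025],1],[[0,0,0],[0.03,0,0.0025],1],[[0,0,0],[0.05,0,0.0025],1],[[0,0,0],[0.06,0,0.0025],1],[[0,0,0],[0.07,0,0.0025],1],[[0,0,0],[0.08,0,0.0025],1],[[0,0,0],[0.09,0,0.0025],1],[[0,0,0],[0.1,0,0.0025],1],[[0,0,0],[0.108,0,0.0025],1],[[0,0,0],[0.1143,0,0.0025],1],[[0,0,0],[0.1143,0,0.0025],1]]}}

```text
t: 17.45
eef_pos: [596.4, -207.9, 116.6]
tool_rot: [157.8, 90.0, 67.8]
ft_force: [0.3, 0.1, -0.6]
gripper_width: 0.243
```

>>> {"op": "play_rows", "data": {"increments": [[[0,0,0],[0,0,0],0.7],[[0,0,0],[0,0,0],0.4],[[0,0,0],[0,0,0],0.4],[[0,0,0],[0,0,0],0.4],[[0,0,0],[-0.02,0,0],0.4],[[0,0,0],[-0.06,0,0],0.4],[[0,0,0],[-0.13,0,0],0.4],[[0,0,0],[-0.2,0,0],0.4],[[0,0,0],[-0.25,0,0],0.4],[[0,0,0],[-0.25,0,0],0.4],[[0,0,0],[-0.25,0,0],0.4]]}}

```text
t: 18.55
eef_pos: [596.3, -207.9, 216.8]
tool_rot: [77.3, 90.0, -12.8]
ft_force: [-0.5, 0.6, -0.1]
gripper_width: 0.601
```

Run:
```python
from h import *
im,d=capture("scene"); cv2.imwrite("pics/scene8.png",im)
for z,r in((74,50),(116,42),(136,28)):
    F=discfit("scene",d,(596,-206),z-5,z+5,r); print(z,len(F),minc(F),F.mean(0).round(1))
s=manip.get_state(); print(s["t"],s["eef_pos"].round(2),goal([415.7,241.9,100],RT))
```

```text
74 744 [ 595.7 -207.8   45.8] [ 609.  -218.2   75.3]
116 809 [ 593.9 -208.3   39.8] [ 598.5 -209.7  116. ]
136 104 [ 596.5 -207.3   11.6] [ 597.5 -209.   134.9]
18.6 [ 596.02 -207.77  216.09] (array([-0.0001, -0.0001,  0.0001]), array([ 0.2911, -0.4513, -1.1237]))
```

View pics/scene8.png

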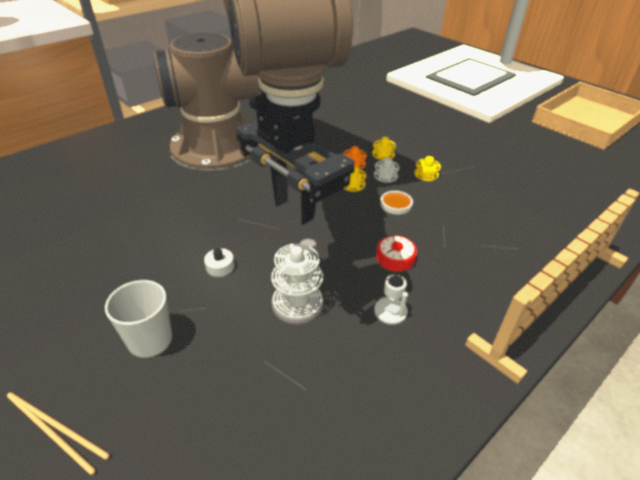

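>>> {"op": "play_rows", "data": {"increments": [[[0,0,0],[0,-0.02,-0.05],0.4],[[0,0,0],[0,-0.06,-0.15],0.45],[[0,0,0],[0,-0.1,-0.25],0.5],[[0,0,0],[0,-0.14,-0.35],0.5],[[0,0,0],[0,-0.18,-0.45],0.5],[[0,0,0],[0,-0.22,-0.55],0.5],[[0,0,0],[0,-0.26,-0.65],0.5],[[0,0,0],[0,-0.3,-0.75],0.5],[[0,0,0],[0,-0.34,-0.83],0.5],[[0,0,0],[0,-0.37,-0.9],0.5],[[0,0,0],[0,-0.38,-0.92],0.5],[[0,0,0],[0,-0.38,-0.92],0.5]]}}

```text
t: 19.8
eef_pos: [444.1, 160.7, 216.2]
tool_rot: [-77.2, 89.9, -167.2]
ft_force: [0.8, -0.7, -0.0]
gripper_width: 0.501
```

Run:
```python
from h import *
s=manip.get_state(); print(s["t"],s["eef_pos"].round(2),s["joint_vel"].round(1),goal([415.7,241.9,65],RT))
im,d=capture("top"); cv2.imwrite("pics/top9.png",im)
```

```text
19.8 [444.1  160.7  216.16] [-2.3  0.3 -0.8 -0.4  0.1 -1.4] (array([0.0002, 0.    , 0.0002]), array([ 0.3779, -0.0703, -0.2032]))
```

>>> {"op": "play_rows", "data": {"increments": [[[0,0,0],[0.02,-0.02,-0.06],0.5],[[0,0,0],[0.06,-0.04,-0.12],0.5],[[0,0,0],[0.12,-0.06,-0.18],0.5],[[0,0,0],[0.19,-0.07,-0.203],0.5],[[0,0,0],[0.26,-0.07,-0.203],0.5],[[0,0,0],[0.32,-0.07,-0.203],0.5],[[0,0,0],[0.36,-0.07,-0.203],0.5],[[0,0,0],[0.3779,-0.07,-0.203],0.5],[[0,0,0],[0.3779,-0.07,-0.203],0.5],[[0,0,0],[0.3779,-0.07,-0.203],0.5],[[0,0,0],[0.3779,-0.07,-0.203],0.5]]}}

```text
t: 20.95
eef_pos: [417.2, 241.3, 66.3]
tool_rot: [113.6, 89.9, 23.6]
ft_force: [-0.7, -1.0, 0.3]
gripper_width: 0.496
```

Run:
```python
from h import *
im,d=capture("scene"); cv2.imwrite("pics/scene10.png",im[100:300,250:520].repeat(2,0).repeat(2,1))
s=manip.get_state(); print(s["t"],s["eef_pos"].round(2),s["joint_vel"].round(1),goal([415.7,241.9,29],RT))
```

```text
21.0 [417.16 241.41  66.36] [ 0.3  0.   0.2  0.1 -0.2  0.1] (array([-0.0001, -0.0001, -0.0002]), array([ 0.0934, -0.0038, -0.0012]))
```

View pics/scene10.png

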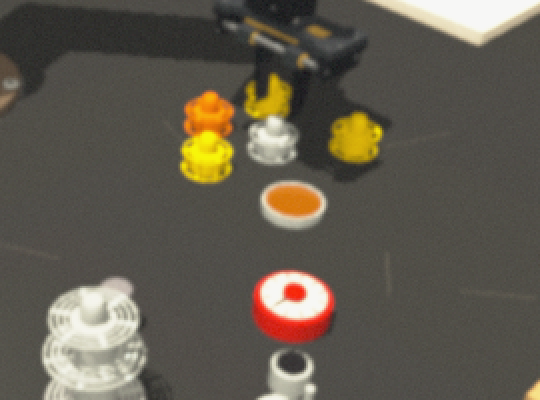

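>>> {"op": "play_rows", "data": {"increments": [[[0,0,0],[0.02,-0.0035,-0.001],0.5],[[0,0,0],[0.05,-0.0035,-0.001],0.5],[[0,0,0],[0.08,-0.0035,-0.001],0.5],[[0,0,0],[0.0934,-0.0035,-0.001],0.5],[[0,0,0],[0.0934,-0.0035,-0.001],0.5],[[0,0,0],[0.0934,-0.0035,-0.001],0.6],[[0,0,0],[0.0934,-0.0035,-0.001],0.7],[[0,0,0],[0.0934,-0.0035,-0.001],0.8],[[0,0,0],[0.0934,-0.0035,-0.001],0.9],[[0,0,0],[0.0934,-0.0035,-0.001],1],[[0,0,0],[0.0934,-0.0035,-0.001],1],[[0,0,0],[0.0934,-0.0035,-0.001],1]]}}

```text
t: 22.2
eef_pos: [415.3, 241.8, 28.3]
tool_rot: [135.6, 90.0, 45.6]
ft_force: [-0.0, 0.8, 0.1]
gripper_width: 0.244
```

>>> {"op": "play_rows", "data": {"increments": [[[0,0,0],[-0.01,0,0],1],[[0,0,0],[-0.04,0,0],1],[[0,0,0],[-0.1,0,0],1],[[0,0,0],[-0.18,0,0],1],[[0,0,0],[-0.26,0,0],1],[[0,0,0],[-0.33,0,0],1],[[0,0,0],[-0.38,0,0],1],[[0,0,0],[-0.4,0,0],1],[[0,0,0],[-0.4,0,0],1],[[0,0,0],[-0.4,0,0],1]]}}

```text
t: 23.2
eef_pos: [414.9, 241.6, 187.7]
tool_rot: [-69.6, 90.0, -159.6]
ft_force: [0.6, -0.4, -2.6]
gripper_width: 0.238
```

Run:
```python
from h import *
im,d=capture("scene"); cv2.imwrite("pics/scene11.png",im)
s=manip.get_state(); print(s["t"],s["eef_pos"].round(2),s["joint_vel"].round(1),goal([596,-207.1,188],RT))
```

```text
23.25 [414.85 241.59 187.37] [ 0.   0.5 -0.1 -0.1  0.1 -0. ] (array([-0.0001,  0.0001,  0.0002]), array([-0.0016,  0.4537,  1.1214]))
```

View pics/scene11.png

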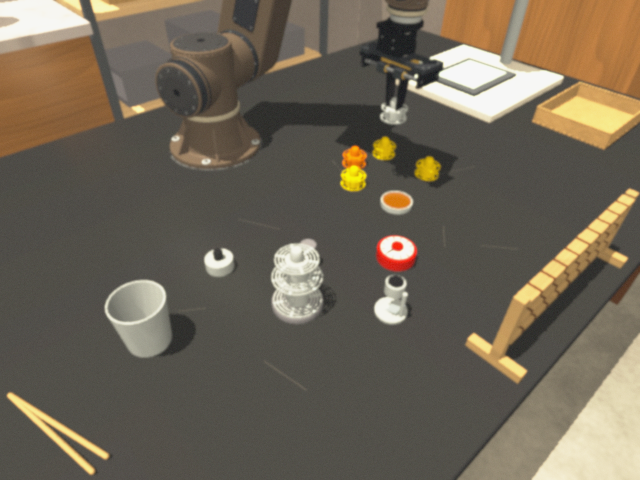

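>>> {"op": "play_rows", "data": {"increments": [[[0,0,0],[0,0.015,0.03],1],[[0,0,0],[0,0.045,0.1],1],[[0,0,0],[0,0.08,0.19],1],[[0,0,0],[0,0.12,0.28],1],[[0,0,0],[0,0.155,0.37],1],[[0,0,0],[0,0.19,0.46],1],[[0,0,0],[0,0.225,0.55],1],[[0,0,0],[0,0.26,0.64],1],[[0,0,0],[0,0.3,0.73],1],[[0,0,0],[0,0.33,0.81],1],[[0,0,0],[0,0.36,0.88],1],[[0,0,0],[0,0.38,0.93],1]]}}

```text
t: 24.45
eef_pos: [567.2, -133.0, 187.2]
tool_rot: [-106.6, 89.9, 163.3]
ft_force: [-0.5, -0.3, -0.9]
gripper_width: 0.237
```

>>> {"op": "play_rows", "data": {"increments": [[[0,0,0],[0,0.02,0.05],1],[[0,0,0],[0,0.04,0.1],1],[[0,0,0],[0,0.055,0.14],1],[[0,0,0],[0,0.067,0.175],1],[[0,0,0],[0,0.0737,0.1914],1],[[0,0,0],[0,0.0737,0.1914],1],[[0,0,0],[0,0.0737,0.1914],1],[[0,0,0],[0,0.0737,0.1914],1]]}}

```text
t: 25.25
eef_pos: [596.3, -206.2, 188.3]
tool_rot: [-155.5, 90.0, 114.5]
ft_force: [-0.2, -0.0, -1.0]
gripper_width: 0.24
```

Run:
```python
from h import *
im,d=capture("scene"); cv2.imwrite("pics/scene12.png",im)
s=manip.get_state(); z=s["eef_pos"][2]-28.3
for dz in (0,27):
    F=discfit("scene",d,(596,-206),z+dz-5,z+dz+4,36); print(len(F),minc(F),F.mean(0).round(1))
F=discfit("scene",d,(596,-206),112,120,42); print("med",len(F),minc(F))
print(s["t"],s["eef_pos"].round(2),s["joint_vel"].round(1),goal([596,-207.1,144.6],RT))
```

```text
157 [ 596. -206.   30.] [ 607.2 -215.7  162.4]
355 [ 595.7 -204.8   30.3] [ 603.4 -212.9  186.8]
med 725 [ 595.7 -206.7   38.7]
25.3 [ 596.37 -206.21  188.35] [-0.  -0.  -0.2  0.   0.1 -0. ] (array([ 0., -0., -0.]), array([ 0.1094, -0.0009,  0.0022]))
```

View pics/scene12.png

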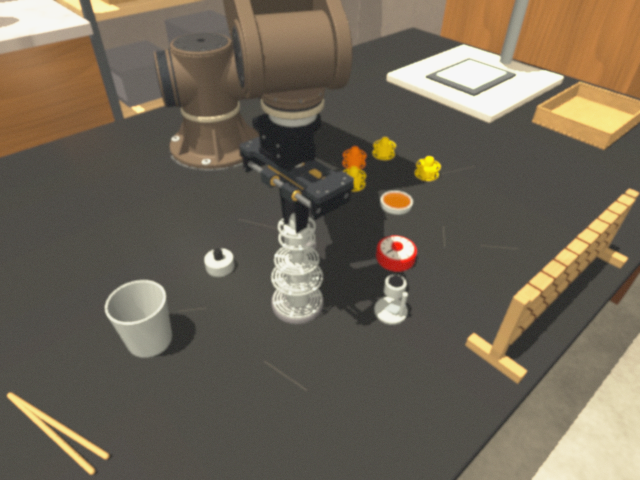

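Small reel is centred within about 1.5 mm; lowering with a -1.2 mm y correction.

>>> {"op": "play_rows", "data": {"increments": [[[0,0,0],[0.01,0,0.003],1],[[0,0,0],[0.03,0,0.003],1],[[0,0,0],[0.045,0,0.003],1],[[0,0,0],[0.055,0,0.003],1],[[0,0,0],[0.065,0,0.003],1],[[0,0,0],[0.075,0,0.003],1],[[0,0,0],[0.085,0,0.003],1],[[0,0,0],[0.095,0,0.003],1],[[0,0,0],[0.103,0,0.003],1],[[0,0,0],[0.1094,0,0.003],1],[[0,0,0],[0.1094,0,0.003],1]]}}

```text
t: 26.4
eef_pos: [596.6, -208.1, 144.5]
tool_rot: [80.4, 90.0, -9.7]
ft_force: [-0.2, 0.0, 0.0]
gripper_width: 0.24
```

>>> {"op": "play_rows", "data": {"increments": [[[0,0,0],[0,0,0],0.7],[[0,0,0],[0,0,0],0.4],[[0,0,0],[0,0,0],0.4],[[0,0,0],[0,0,0],0.4],[[0,0,0],[-0.02,0,0],0.4],[[0,0,0],[-0.06,0,0],0.4],[[0,0,0],[-0.13,0,0],0.4],[[0,0,0],[-0.2,0,0],0.4],[[0,0,0],[-0.22,0,0],0.4],[[0,0,0],[-0.22,0,0],0.4],[[0,0,0],[-0.22,0,0],0.4]]}}

```text
t: 27.5
eef_pos: [596.1, -207.9, 231.6]
tool_rot: [-119.3, 89.9, 150.7]
ft_force: [0.5, -0.2, 0.8]
gripper_width: 0.6
```

Run:
```python
from h import *
im,d=capture("scene"); cv2.imwrite("pics/scene13.png",im)
for z,r in((74,50),(116,42),(143,34),(163,28)):
    F=discfit("scene",d,(596,-206),z-5,z+5,r); print(z,len(F),minc(F),F.mean(0).round(1))
F=discfit("scene",d,(420,-260),41,50,25); print("cap",minc(F))
s=manip.get_state(); print(s["t"],s["eef_pos"].round(2),goal([420,-261.4,62],RT))
```

```text
74 737 [ 595.7 -207.4   45.4] [ 609.5 -218.4   75.3]
116 520 [ 594.7 -207.9   38.8] [ 607.1 -217.4  116.7]
143 444 [ 594.9 -207.5   30.8] [ 600.5 -211.4  142.8]
163 109 [ 596.4 -207.8   11.4] [ 597.4 -208.7  161.9]
cap [ 418.6 -262.4    9.9]
27.55 [ 596.01 -207.93  231.2 ] (array([-0.0001, -0.0001,  0.0003]), array([ 0.4236, -0.4392,  0.1344]))
```

View pics/scene13.png

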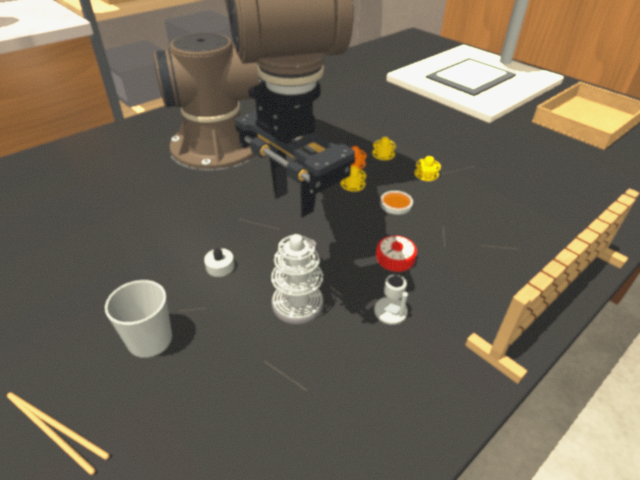

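>>> {"op": "play_rows", "data": {"increments": [[[0,0,0],[0,-0.06,0.02],0.4],[[0,0,0],[0,-0.16,0.05],0.4],[[0,0,0],[0,-0.26,0.08],0.4],[[0,0,0],[0.04,-0.35,0.11],0.4],[[0,0,0],[0.1,-0.42,0.13],0.4],[[0,0,0],[0.18,-0.4392,0.1344],0.4],[[0,0,0],[0.27,-0.4392,0.1344],0.4],[[0,0,0],[0.35,-0.4392,0.1344],0.4],[[0,0,0],[0.4,-0.4392,0.1344],0.4],[[0,0,0],[0.42,-0.4392,0.1344],0.4],[[0,0,0],[0.42,-0.4392,0.1344],0.4],[[0,0,0],[0.42,-0.4392,0.1344],0.4]]}}

```text
t: 28.75
eef_pos: [420.9, -261.8, 64.8]
tool_rot: [73.2, 90.0, -16.9]
ft_force: [-0.4, 0.3, -0.2]
gripper_width: 0.598
```

Run:
```python
from h import *
im,d=capture("scene"); cv2.imwrite("pics/scene14.png",im)
s=manip.get_state(); print(s["t"],s["eef_pos"].round(2),s["joint_vel"].round(1),goal([419.8,-261.4,27.8],RT))
```

```text
28.8 [ 421.09 -261.94   65.2 ] [ 0.1 -0.5  0.  -0.  -0.2  0. ] (array([-0.0001,  0.0001, -0.0002]), array([ 0.0935, -0.0033, -0.0014]))
```

View pics/scene14.png

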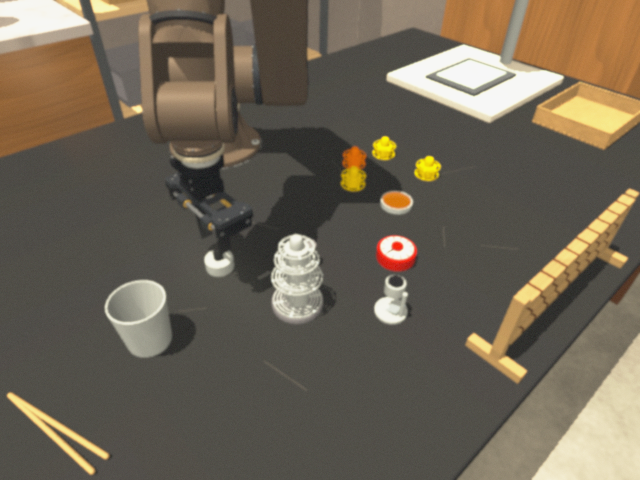

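>>> {"op": "play_rows", "data": {"increments": [[[0,0,0],[0.02,-0.0033,-0.0014],0.4],[[0,0,0],[0.05,-0.0033,-0.0014],0.4],[[0,0,0],[0.08,-0.0033,-0.0014],0.4],[[0,0,0],[0.0935,-0.0033,-0.0014],0.4],[[0,0,0],[0.0935,-0.0033,-0.0014],0.5],[[0,0,0],[0.0935,-0.0033,-0.0014],0.6],[[0,0,0],[0.0935,-0.0033,-0.0014],0.7],[[0,0,0],[0.0935,-0.0033,-0.0014],0.8],[[0,0,0],[0.0935,-0.0033,-0.0014],0.9],[[0,0,0],[0.0935,-0.0033,-0.0014],1],[[0,0,0],[0.0935,-0.0033,-0.0014],1],[[0,0,0],[0.0935,-0.0033,-0.0014],1]]}}

```text
t: 30.0
eef_pos: [419.5, -261.2, 27.2]
tool_rot: [72.7, 90.0, -17.4]
ft_force: [-0.4, 0.2, 4.3]
gripper_width: 0.199
```

>>> {"op": "play_rows", "data": {"increments": [[[0,0,0],[-0.01,0,0],1],[[0,0,0],[-0.04,0,0],1],[[0,0,0],[-0.1,0,0],1],[[0,0,0],[-0.18,0,0],1],[[0,0,0],[-0.27,0,0],1],[[0,0,0],[-0.36,0,0],1],[[0,0,0],[-0.42,0,0],1],[[0,0,0],[-0.45,0,0],1],[[0,0,0],[-0.46,0,0],1],[[0,0,0],[-0.46,0,0],1],[[0,0,0],[-0.46,0,0],1]]}}

```text
t: 31.1
eef_pos: [419.1, -260.9, 210.5]
tool_rot: [-133.3, 89.9, 136.6]
ft_force: [-0.7, 0.0, -1.5]
gripper_width: 0.202
```

Run:
```python
from h import *
im,d=capture("scene"); cv2.imwrite("pics/scene15.png",im)
s=manip.get_state(); print(s["t"],s["eef_pos"].round(2),s["joint_vel"].round(1),goal([596,-207.5,212],RT))
```

```text
31.15 [ 419.12 -260.94  210.32] [-0.1  0.2 -0.1 -0.   0.1  0.1] (array([-0.0001, -0.0002,  0.0002]), array([-0.0045,  0.4421, -0.1339]))
```

View pics/scene15.png

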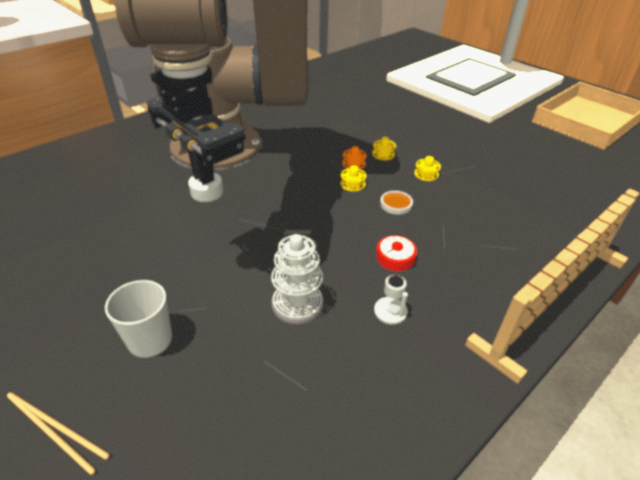

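>>> {"op": "play_rows", "data": {"increments": [[[0,0,0],[-0.002,0.02,-0.006],1],[[0,0,0],[-0.004,0.06,-0.018],1],[[0,0,0],[-0.0045,0.12,-0.036],1],[[0,0,0],[-0.0045,0.19,-0.057],1],[[0,0,0],[-0.0045,0.26,-0.08],1],[[0,0,0],[-0.0045,0.33,-0.1],1],[[0,0,0],[-0.0045,0.39,-0.118],1],[[0,0,0],[-0.0045,0.43,-0.13],1],[[0,0,0],[-0.0045,0.4421,-0.1339],1],[[0,0,0],[-0.0045,0.4421,-0.1339],1],[[0,0,0],[-0.0045,0.4421,-0.1339],1],[[0,0,0],[-0.0045,0.4421,-0.1339],1]]}}

```text
t: 32.35
eef_pos: [595.8, -207.9, 213.0]
tool_rot: [-141.9, 90.0, 128.1]
ft_force: [-0.1, 0.3, -1.5]
gripper_width: 0.2
```

Run:
```python
from h import *
im,d=capture("scene"); cv2.imwrite("pics/scene16.png",im)
s=manip.get_state(); z=s["eef_pos"][2]-27.2
F=discfit("scene",d,(596,-206),z+22,z+30,36); print(len(F),minc(F),F.mean(0).round(1))
F=discfit("scene",d,(596,-206),z+4,z+24,36); print(len(F),minc(F),F.mean(0).round(1))
F=discfit("scene",d,(596,-206),138,148,34); print("small",len(F),minc(F))
F=discfit("scene",d,(596,-206),158,168,26); print("collar",len(F),minc(F))
print(s["t"],s["eef_pos"].round(2),s["joint_vel"].round(1),goal([596,-207.6,170.5],RT))
```

```text
414 [ 595.9 -210.    28. ] [ 602.7 -216.3  211.8]
344 [ 598.9 -213.    27.2] [ 611.2 -222.8  200. ]
small 432 [ 595.3 -207.9   30.8]
collar 79 [ 596.4 -207.9   11.3]
32.4 [ 595.82 -208.    213.05] [-0.1  0.  -0.2 -0.1 -0.   0. ] (array([-0.0002, -0.    , -0.    ]), array([ 0.1064,  0.0004, -0.001 ]))
```

View pics/scene16.png

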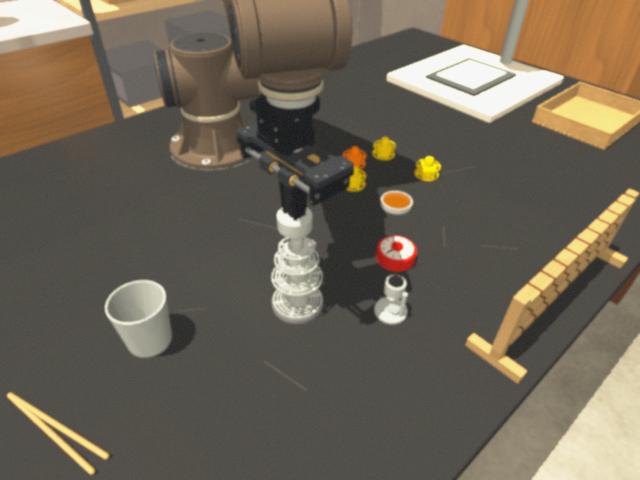

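>>> {"op": "play_rows", "data": {"increments": [[[0,0,0],[0.01,0.0006,-0.0045],1],[[0,0,0],[0.03,0.0006,-0.0045],1],[[0,0,0],[0.042,0.0006,-0.0045],1],[[0,0,0],[0.052,0.0006,-0.0045],1],[[0,0,0],[0.062,0.0006,-0.0045],1],[[0,0,0],[0.072,0.0006,-0.0045],1],[[0,0,0],[0.082,0.0006,-0.0045],1],[[0,0,0],[0.092,0.0006,-0.0045],1],[[0,0,0],[0.1,0.0006,-0.0045],1],[[0,0,0],[0.1064,0.0006,-0.0045],1],[[0,0,0],[0.1064,0.0006,-0.0045],1]]}}

```text
t: 33.5
eef_pos: [596.7, -206.0, 170.4]
tool_rot: [76.9, 90.0, -13.2]
ft_force: [-0.4, -0.1, -1.2]
gripper_width: 0.2
```

Little resistance; check before release.

Run:
```python
from h import *
im,d=capture("scene"); cv2.imwrite("pics/scene17.png",im[180:340,220:380].repeat(3,0).repeat(3,1))
F=discfit("scene",d,(596,-206),165,174,36); print(len(F),minc(F),F.mean(0).round(1))
F=discfit("scene",d,(596,-206),138,146,36); print(len(F),minc(F),F.mean(0).round(1))
s=manip.get_state(); print(s["ft_force"].round(1),s["eef_pos"].round(2))
```

```text
402 [ 596.7 -208.1   27.9] [ 603.4 -214.3  169.3]
132 [ 596.6 -208.5   29.9] [ 609.1 -220.9  143. ]
[-0.3  0.  -0.3] [ 596.59 -205.95  170.33]
```

View pics/scene17.png

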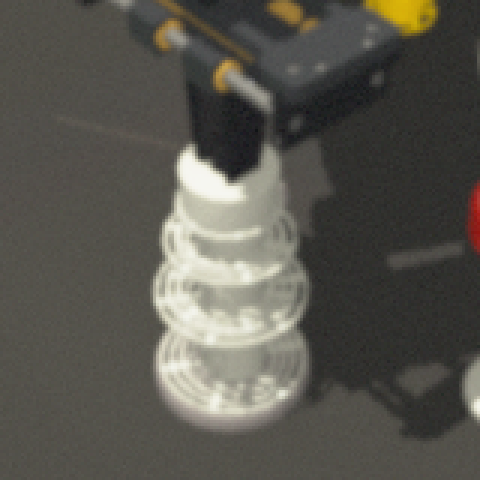

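The cap sits at the right height on the stack. Releasing and backing off.

>>> {"op": "play_rows", "data": {"increments": [[[0,0,0],[0,0,0],0.7],[[0,0,0],[0,0,0],0.4],[[0,0,0],[0,0,0],0.4],[[0,0,0],[0,0,0],0.4],[[0,0,0],[-0.02,0,0],0.4],[[0,0,0],[-0.06,0,0],0.4],[[0,0,0],[-0.13,0,0],0.4],[[0,0,0],[-0.18,0,0],0.4],[[0,0,0],[-0.2,0,0],0.4],[[0,0,0],[-0.2,-0.08,-0.05],0.4],[[0,0,0],[-0.2,-0.16,-0.1],0.4],[[0,0,0],[-0.2,-0.25,-0.15],0.4]]}}

```text
t: 34.75
eef_pos: [495.3, -145.1, 249.7]
tool_rot: [-124.2, 90.0, 145.8]
ft_force: [0.3, 0.2, -0.1]
gripper_width: 0.601
```

>>> {"op": "play_rows", "data": {"increments": [[[0,0,0],[0,-0.05,-0.1],0.4],[[0,0,0],[0,-0.08,-0.2],0.4],[[0,0,0],[0,-0.1,-0.3],0.4],[[0,0,0],[0,-0.1,-0.4],0.4],[[0,0,0],[0,-0.1,-0.5],0.4],[[0,0,0],[0,-0.1,-0.55],0.4],[[0,0,0],[0,-0.1,-0.55],0.4],[[0,0,0],[0,-0.1,-0.55],0.4]]}}

```text
t: 35.55
eef_pos: [456.6, 74.1, 250.1]
tool_rot: [-68.9, 90.0, -158.9]
ft_force: [-0.1, -0.0, 1.2]
gripper_width: 0.601
```

Run:
```python
from h import *
for n in("scene","top"):
    im,d=capture(n); cv2.imwrite(f"pics/{n}18.png",im)
    for z,r in((74,50),(116,42),(143,34),(169,34),(189,28)):
        F=discfit(n,d,(596,-206),z-5,z+5,r); print(n,z,len(F),minc(F) if len(F) else "")
    for k,xy,z,r in(("canister",(526,-119),51,30),("filter",(514,169),13,45),("magn",(724,-90),82,30),("timer",(632,26),38,45)):
        F=discfit(n,d,xy,z-4,z+6,r); print(k,len(F),minc(F) if len(F) else "")
print(manip.get_state()["t"])
```

```text
scene 74 733 [ 595.9 -207.5   45.4]
scene 116 498 [ 595.5 -207.7   38.5]
scene 143 161 [ 596.  -208.3   30. ]
scene 169 518 [ 596.  -207.    29.1]
scene 189 86 [ 597.  -207.2    9.9]
canister 18 [ 532.6 -111.1   10.7]
filter 498 [512.8 167.3  39.3]
magn 241 [723.7 -92.4  17.8]
timer 97 [633.3  20.4  16.3]
top 74 335 [ 596.5 -203.7   44.8]
top 116 245 [ 597.  -203.8   38.4]
top 143 75 [ 596.3 -203.8   29.7]
top 169 556 [ 596.8 -203.6   28.2]
top 189 81 [ 596.9 -203.6   10. ]
canister 172 [ 526.9 -117.1   16.4]
filter 0 
magn 197 [723.7 -88.4  18.2]
timer 152 [637.2  27.9  34.5]
35.65
```

View pics/scene18.png

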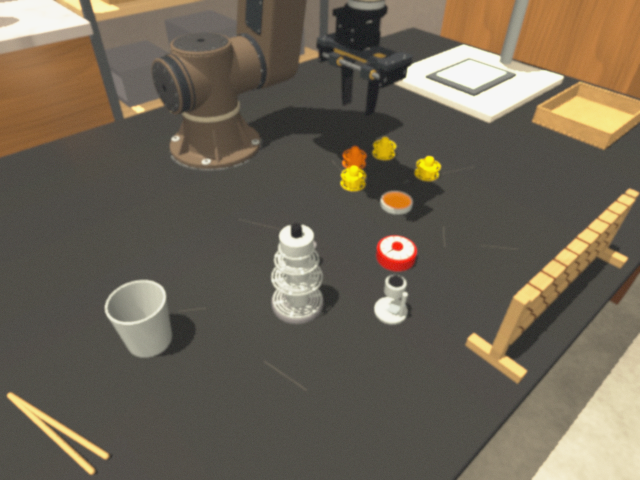

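View pics/top18.png

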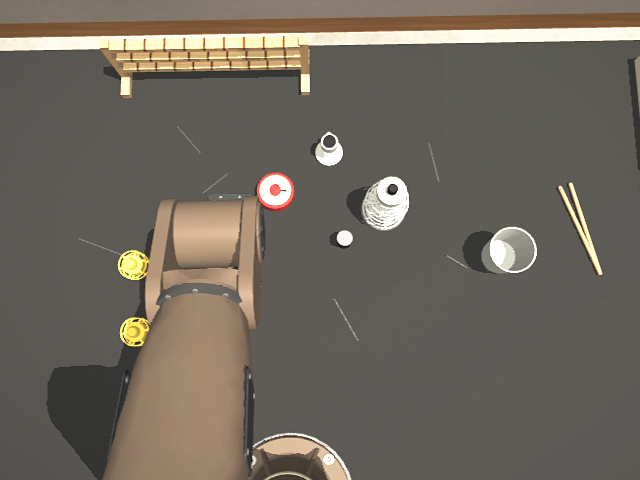

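```bash
python3 -c "
from h import *
print(job.hand_in())"
```

```text
the job is handed in; nothing more can be done
None
```

The stack is built on the grey stand in the order asked: wide reel, medium reel, silver small reel, then the keeper cap. I handed the job in at about 36 s of the 104 s allowed.

- **Seating:** In the last pictures the flange tops, cap top and knob top sit at the expected heights (74, 116, 143, 169 and 189 mm). Their centres agree to about 1–1.5 mm within each camera, so everything is upright and fully down.
- **Forces:** The wrist force readings I saw stayed under about 5 N.
- **Bystanders:** By depth measurement the canister (top camera) and the magnifier (both cameras) have not moved, and the filter is within about 1 mm (scene camera only). The timer and tank look unmoved in the pictures. The yellow and orange look-alikes, also by eye, still stand where they were in the scene picture.
- **Checks that disagreed:** The two cameras differ by about 4 mm in y, so I worked from positions relative to the stand. In the final check, depth fits were unreliable for the timer in both cameras and for the canister in the scene camera, probably because they were partly hidden. The top camera could not see the filter at all.

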